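# Refit the radio's scale plate and tuning knob at the mahjong table

### The arm

A 6-joint arm with a two-finger parallel gripper is mounted at the origin on the work surface. World frame = base frame: x ahead of the robot, y to its left, z up, the work surface at z = 0. Lengths are in mm, angles in rad, forces in N, time in s.
With the tool pointing down it reaches from about 275 to 975 mm from the base axis. Payload 8.4 kg.
Tool frame: the origin (TCP) lies between the finger pads; the fingertips stand 14 mm ahead of it and the grasp point (between the pads) lies 5 mm behind it; z points along the fingers, y is the line along which they close (so a half turn about z gives the same grasp; the last joint's range is limited). The gripper opens to 92 mm and grips with 3 to 60 N. Pads are 20 mm wide; open, the fingers measure 128 mm over their backs; the gripper's body (75 mm by 189 mm) begins 69 mm behind the grasp point.
Start: joints at [-1.191, 0.353, 1.633, -0, 1.155, -0.002], TCP at [232.868, -580, 228.583] pointing down, gripper open.
Joint ranges: [-2.63, 2.63], [-0.92, 2.1], [0.06, 2.66], [-1.3, 4.44], [0, 2.69], [-3.02, 3.02]. Speed limits (rad/s): [2.22, 2.22, 2.79, 3.14, 3.14, 3.14].

### API

Orientations are given as [roll, pitch, yaw] about the fixed x, y, z axes, in that order (R = Rz(yaw) Ry(pitch) Rx(roll)).
In Python, from rig import env gives the robot as it stands. The module is installed in compiled form; this text tells all that it offers.
- The arm moves only by the shell command python3 -m creep 'ROWS'. ROWS is JSON, a list of rows, each an object with "rotation": the turn, a rotation vector about the world's x, y, z normalised to -1 to 1, where 1 is pi/2 rad, a list of three; "linear": the shift along the world's x, y, z normalised to -1 to 1, where 1 is 0.5 m, a list of three; "fingers": the gripper command: -1 is shut, 1 is fully open, values between are in proportion. In form: [{"rotation": [wx, wy, wz], "linear": [x, y, z], "fingers": fingers}, ...]. A call has exactly 8 rows; each row is the pose to reach, as a shift and turn from the pose commanded when the call began; what a row does not reach only later rows make up. A row lasts 1/10 s, in which the tool goes at most 50 mm and 8.59 degrees, less where a joint would pass 70% of its speed; a pose out of reach is approached as far as the arm can. A call with a number of a shift or a turn outside -1 to 1 is refused whole. A call with a gripper value outside its range is refused whole. The fingers move at their own pace and stop on an object; the grip force is fixed at half the most. Time passes only in rows, so rows that repeat a pose let the fingers close, or fill a call up. It gives the time, the measured TCP pose, the force, the opening and the grip force at its end, in the units of the state.
- env.state(): the state, without advancing time (a new reading comes with each control period).
- env.grab_frame(name): name is "scene" or "side" or "wrist"; returns the picture (480x640x3 uint8, red, green, blue); there is no depth.
- env.get_calibration(name): a dict with "fx", "fy", "cx", "cy" (pixels), "distortion" ([k1, k2, p1, p2, k3] as OpenCV has them; the pictures are not rectified), "origin" and "attitude" of the camera in the world. Camera axes: x right, y down, z forward; pixel columns grow to the right and rows downward; lengths in mm; the calibration is good to about 2 mm. A picture is of the moment at which its call begins: read the wrist's pose just before it. get_calibration takes no time and is no camera call; for the wrist camera it gives the pose at the moment of the call.
- env.hand_in(): hands the job in; it is judged then, once.
The state is a dict: "time_s": time; "q": joint angles; "qd": joint speeds; "joint_efforts": joint torques, N m; "tool_pos": TCP position; "eef_rot": TCP orientation; "ft_force": force on the tool from outside, world axes, zero at the start; "moment": the same for the moment, N m; "opening": finger opening in mm; "grasp_force": force on a finger pad.
Only numpy, scipy, OpenCV 4.12 (cv2) and the standard library are available. Lean on these libraries where they do the work, as an engineer would, in place of code of your own. Each camera call takes 0.05 s, during which the arm holds its last target. There are 200 camera calls.

### The job

The radio on the mahjong table has been taken apart for cleaning: lay the aluminium scale plate squarely on the raised black seat on the radio's top, its hole round the shaft, and let go of it, then turn the black knob so that its flat-sided bore matches the flat of the brass shaft and push it fully home on the shaft. Press the knob with its sprung shaft all the way down and finish like that: your program ends with the gripper still on the knob, holding it down. Leave the tiles, die, ashtray, chip dish and mug where they are.

Things in the scene. Friction and masses are not known exactly. Their poses are not given: they have to be found in the camera images.
- radio: Wood-cased table radio, 120 mm deep (x), 200 mm wide (y), 85 mm high to its flat top, fixed to the table at varying place and yaw. Origin: centre of its underside.
- seat (a point): Centre of the upper face of the raised black rectangular seat on the radio's top. The seat is 64 mm along its x, 50 mm along its y and stands 10 mm above the radio's top (its upper face is 95 mm above the table). The brass shaft rises from its centre. z up.
- shaft_tip (a point): Centre of the tip of the upright brass D-shaft: 16 mm in diameter, one flat 4 mm from the axis on its +x side (painted red, with a red stripe along that edge of the tip); last 4 mm tapered to 70 %. Tip 37 mm above the seat, 132 mm above the table, when not pressed; it moves down with the shaft. The shaft does not turn; its yaw differs from the radio's by up to 0.65 rad. z up.
- shaft (a joint): How far the sprung shaft is pressed down, in m: 0 out, 0.008 fully in. It takes about 4 N to start it moving and 8 N at the bottom; it springs back when let go. With the knob home and the shaft fully in, 3 mm remain between knob and plate.
- plate: Loose aluminium scale plate, 64 mm (x) by 50 mm (y) by 8 mm thick, with a 30 mm round hole in its middle, 60 g, lying flat on the table, black tick marks up. Same outline as the seat; either way round will do. Origin: centre of its underside.
- knob: Loose black knob, 50 g, bore down on the table: round skirt 44 mm across, 20 high; on it a bar grip 42 long (x), 14 thick (y), 18 high. Blind D bore 18 deep, 19.2 mm in diameter, flat 5.6 mm from the axis on the +x side (1.6 mm play all round); a white line on the bar marks that side. Origin: centre of its underside. Home on the shaft it lies 18 mm below the shaft's tip, knob x along shaft x.
- ashtray: Bystander: round glass ashtray, 110 mm across, 35 mm high. Origin: centre of its underside.
- chip_dish: Bystander: round blue dish with chips, 110 mm across, 28 mm high. Origin: centre of its underside.
- tile_low: Bystander: green-backed tile 36 x 26 x 22 mm on the table. Origin: centre of its underside.
- tile_high: Bystander: the like tile stacked on tile_low. Origin: centre of its underside.
- mug: Bystander: white mug, 76 mm across, 85 mm high, with a handle. Origin: centre of its underside.
- die: Bystander: white die of 18 mm. Origin: centre of its underside.
Mind the look-alikes: they are no part of the job. Several things look just like the knob: the one meant starts nearest to the robot's base.

How it is judged:
By the outcome, as a careful person would: the job done as asked, in the order asked, and still so for the second after the job is handed in, while the arm keeps its last pose, push and grip.
It also fails if it takes over 64 s, if anything falls off the work surface, if the arm or the gripper's body presses on something with over 40 N, if the wrist force passes 120 N, or if a joint passes its speed limit or range.

## Working session

There is one attempt and no reset: what is moved stays moved. The work goes in short steps, Python scripts to look and compute and a shell command to move; the robot and the scene stay as the last step left them, time stands still between calls to the robot, and variables do not carry over. Pictures are saved under pics/ and viewed, at most 10 in all, crops included, and the job is handed in when it is done.

```bash
mkdir -p pics; python3 - <<'E'
from rig import env
import cv2,numpy as np
for n in ["scene","side"]:
    im=env.grab_frame(n); cv2.imwrite(f"pics/{n}0.png",im[:,:,::-1])
    print(n,env.get_calibration(n))
print(env.state())
E
```

```text
scene {'fx': 500.94095408815747, 'fy': 500.94095408815747, 'cx': 312.6638641663627, 'cy': 247.5213702635563, 'distortion': array([-0.00362622,  0.        ,  0.        ,  0.        ,  0.        ]), 'origin': array([1578.91198167,  -84.46539584, 1062.79571095]), 'attitude': array([-2.30686485, -0.00265861,  1.51717152])}
side {'fx': 621.1712710311884, 'fy': 621.1712710311884, 'cx': 327.43482025908463, 'cy': 239.0524624548331, 'distortion': array([0.01962192, 0.        , 0.        , 0.        , 0.        ]), 'origin': array([   91.97118465, -1271.39899448,  1265.91274089]), 'attitude': array([-2.29495497,  0.00270922, -0.33980942])}
{'time_s': 0.1, 'q': array([-1.19138204e+00,  3.53627741e-01,  1.63405075e+00, -3.01760119e-05,
        1.15520552e+00, -2.41737896e-03]), 'qd': array([ 0.00158107, -0.00190843, -0.00209651,  0.0012467 ,  0.00082326,
       -0.0003342 ]), 'joint_efforts': array([-1.25647457e-03, -5.94909382e+01, -3.34930587e+01,  6.99752290e-02,
        1.83328427e-02, -3.77459241e-05]), 'tool_pos': array([ 232.70963157, -579.59744889,  227.91210362]), 'eef_rot': array([-3.14030123e+00,  2.44698248e-05,  3.81843883e-01]), 'ft_force': array([ 0.9546838 , -0.66149532, -0.03194423]), 'moment': array([-0.04228643, -0.03977238,  0.03750675]), 'grasp_force': 0.0, 'opening': 91.84980142483487}
```

View pics/scene0.png

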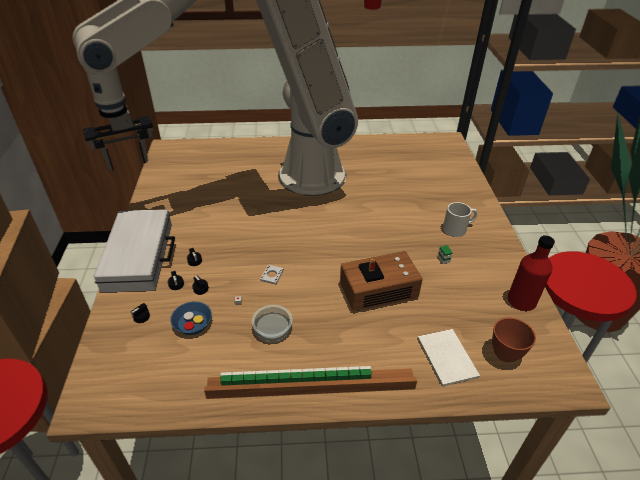

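View pics/side0.png

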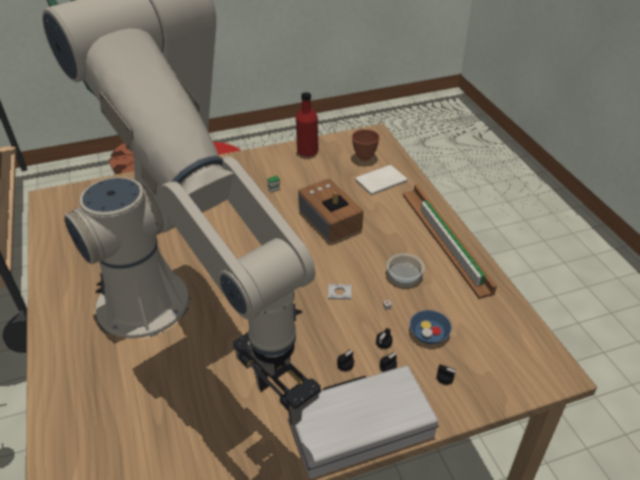

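The scene view shows the plate at (272,274), and four knob-like things at (194,257), (176,281), (200,285) and (141,313). The seat and shaft are on the radio at about (371,268). The side view shows the same layout, with the plate at (340,291), knobs at (345,360), (385,338), (389,361) and (446,374), and the shaft at (336,200).

```bash
cat > h.py <<'E'
from rig import env
import cv2,numpy as np
from scipy.spatial.transform import Rotation as R
def K(c): return np.array([[c['fx'],0,c['cx']],[0,c['fy'],c['cy']],[0,0,1.]])
def ray(c,px):
    p=cv2.undistortPoints(np.array(px,float).reshape(-1,1,2),K(c),c['distortion']).reshape(-1,2)
    return np.c_[p,np.ones(len(p))]@R.from_euler('xyz',c['attitude']).as_matrix().T
def onz(c,px,z):
    d=ray(c,px); o=np.array(c['origin']); return o+d*((z-o[2])/d[:,2])[:,None]
def proj(c,P):
    Rm=R.from_euler('xyz',c['attitude']).as_matrix()
    X=(np.array(P,float).reshape(-1,3)-c['origin'])@Rm
    return cv2.projectPoints(X,np.zeros(3),np.zeros(3),K(c),c['distortion'])[0].reshape(-1,2)
def tri(c1,p1,c2,p2):
    d1,d2=ray(c1,[p1])[0],ray(c2,[p2])[0]; o1,o2=map(np.array,(c1['origin'],c2['origin']))
    t=np.linalg.lstsq(np.c_[d1,-d2],o2-o1,rcond=None)[0]; a,b=o1+d1*t[0],o2+d2*t[1]
    return (a+b)/2,np.linalg.norm(a-b)
E
python3 - <<'E'
from h import *
np.set_printoptions(precision=1,suppress=True)
s,d=[env.get_calibration(n) for n in("scene","side")]
print(onz(s,[(194,259),(176,283),(200,287),(141,314)],10)[:,:2],'\n',onz(d,[(345,362),(385,340),(389,363),(446,376)],10)[:,:2])
print('plate',onz(s,[(272,274)],8),onz(d,[(340,291)],8))
print('shaft',tri(s,(373,260),d,(337,196)), onz(s,[(371,272)],95),onz(d,[(336,203)],95))
print('wrist',env.get_calibration('wrist'))
E
```

```text
[[ 452.3 -383.7]
 [ 551.6 -423.6]
 [ 571.1 -352.3]
 [ 664.6 -501.6]] 
 [[ 449.1 -382.2]
 [ 570.9 -351.4]
 [ 551.2 -421.7]
 [ 666.3 -503.8]]
plate [[ 526.9 -145.8    8. ]] [[ 522.9 -147.5    8. ]]
shaft (array([610.4, 129.5, 124.7]), np.float64(12.417606938229634)) [[619.8 129.2  95. ]] [[610.  125.3  95. ]]
wrist {'fx': 349.2433739523482, 'fy': 349.2433739523482, 'cx': 319.1531203713584, 'cy': 244.30173302973793, 'distortion': array([-0.,  0.,  0.,  0.,  0.]), 'origin': array([ 298.9, -553.2,  383.7]), 'attitude': array([ 2.9,  0. , -1.2])}
```

```bash
python3 -m creep '[{"rotation":[0,0,0],"linear":[0.07,0.07,0],"fingers":1},{"rotation":[0,0,0],"linear":[0.14,0.13,0],"fingers":1},{"rotation":[0,0,0],"linear":[0.21,0.19,0],"fingers":1},{"rotation":[0,0,0],"linear":[0.28,0.26,0],"fingers":1},{"rotation":[0,0,0],"linear":[0.35,0.32,0],"fingers":1},{"rotation":[0,0,0],"linear":[0.38,0.35,0],"fingers":1},{"rotation":[0,0,0],"linear":[0.38,0.35,0],"fingers":1},{"rotation":[0,0,0],"linear":[0.38,0.35,0],"fingers":1}]'; python3 - <<'E'
from h import *
im=env.grab_frame('wrist');c=env.get_calibration('wrist');cv2.imwrite('pics/w1.png',im[:,:,::-1])
print(env.state()['tool_pos'],env.state()['eef_rot'],c['origin'],c['attitude'],proj(c,[451,-383,38]))
E
```

```text
time_s: 0.9
tool_pos: [422.8, -404.8, 228.3]
eef_rot: [-3.141, 0.001, 0.383]
ft_force: [-0.3, 0.6, 0.4]
opening: 92.2
grasp_force: 0.0
[ 422.31152015 -405.32242074  228.35246523] [-3.14130604e+00  5.82989895e-04  3.81936065e-01] [ 488.57001192 -378.71021639  384.05474101] [ 2.88262574e+00  2.83677868e-04 -1.18855237e+00] [[309.06398776 190.09958894]]
```

View pics/w1.png

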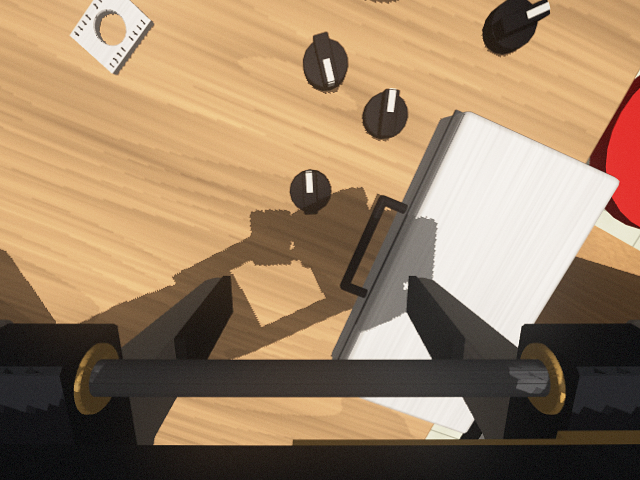

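The target knob is at (310,190) with its white line pointing up the image from the bar's middle, from about (309,193) to (308,171). The plate is in the top left corner at (110,28) and partly cut off.

```bash
python3 - <<'E'
from h import *
np.set_printoptions(precision=2,suppress=True)
c=env.get_calibration('wrist');im=cv2.imread('pics/w1.png')
roi=im[160:222,280:345]; g=cv2.cvtColor(roi,cv2.COLOR_BGR2HSV)
def big(m):
    k=max(cv2.findContours(m,cv2.RETR_EXTERNAL,cv2.CHAIN_APPROX_NONE)[0],key=cv2.contourArea)
    return k.reshape(-1,2)+[280,160]
w=big(cv2.inRange(g,(0,0,140),(180,60,255)))
W=onz(c,w,38)[:,:2]; print('white',W.mean(0),cv2.minAreaRect(W.astype('f4')))
r=cv2.minAreaRect(W.astype('f4'));b=cv2.boxPoints(r);print(b)
k=big(cv2.inRange(g,(0,0,0),(180,255,90)));print('dark',k.min(0),k.max(0))
E
python3 -m creep '[{"rotation":[0,0,0],"linear":[0.04,0.09,0],"fingers":1},{"rotation":[0,0,0],"linear":[0.08,0.18,0],"fingers":1},{"rotation":[0,0,0],"linear":[0.1,0.26,0],"fingers":1},{"rotation":[0,0,0],"linear":[0.11,0.34,0],"fingers":1},{"rotation":[0,0,0],"linear":[0.11,0.40,0],"fingers":1},{"rotation":[0,0,0],"linear":[0.11,0.44,0],"fingers":1},{"rotation":[0,0,0],"linear":[0.11,0.44,0],"fingers":1},{"rotation":[0,0,0],"linear":[0.11,0.44,0],"fingers":1}]'; python3 - <<'E'
from h import *
im=env.grab_frame('wrist');c=env.get_calibration('wrist');cv2.imwrite('pics/w2.png',im[:,:,::-1])
np.set_printoptions(precision=3,suppress=True)
print(env.state()['tool_pos'],env.state()['eef_rot'])
x,y=proj(c,[525,-147,8])[0].astype(int);print(x,y)
x0,y0=max(x-70,0),max(y-70,0)
roi=cv2.cvtColor(im[y0:y+70,x0:x+70],cv2.COLOR_RGB2HSV)
m=cv2.inRange(roi,(0,0,120),(180,50,255))
k=max(cv2.findContours(m,cv2.RETR_EXTERNAL,cv2.CHAIN_APPROX_NONE)[0],key=cv2.contourArea).reshape(-1,2)+[x0,y0]
W=onz(c,k,8)[:,:2].astype('f4');r=cv2.minAreaRect(W);print(r);print(cv2.boxPoints(r));print(k.min(0),k.max(0))
E
```

```text
white [ 459.27 -379.49] ((458.599365234375, -379.7113342285156), (20.581995010375977, 6.585132598876953), 24.95145606994629)
[[ 447.88 -381.07]
 [ 450.66 -387.04]
 [ 469.32 -378.36]
 [ 466.54 -372.38]]
dark [290 170] [330 214]
time_s: 1.75
tool_pos: [477.7, -186.1, 228.7]
eef_rot: [3.141, 0.0, 0.382]
ft_force: [0.7, -0.7, 0.1]
opening: 92.0
grasp_force: 0.0
[ 477.742 -186.394  228.678] [3.141 0.    0.381]
301 164
((521.4616088867188, -147.6041259765625), (50.20839309692383, 64.34786987304688), 68.74041748046875)
[[ 482.375 -159.334]
 [ 542.343 -182.666]
 [ 560.549 -135.874]
 [ 500.58  -112.542]]
[263 129] [338 205]
```

View pics/w2.png

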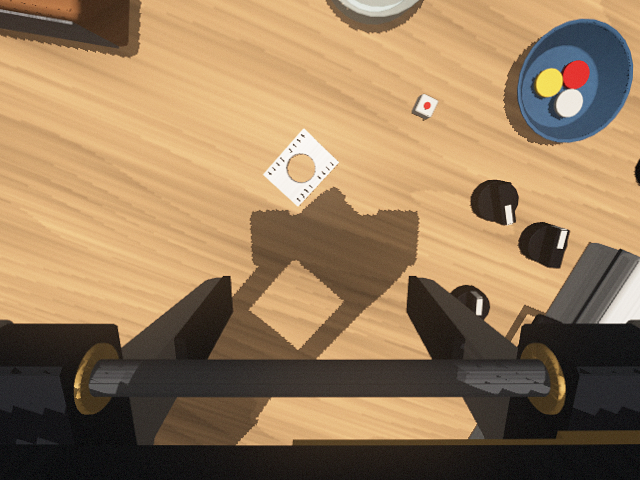

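The plate measures 64.3 x 50.2 mm, as it should, at pixel (301,168), i.e. (521.5, -147.6) with its long axis at -21.3°. The die (425,105) and ashtray (375,5) are clear of the fingers. The knob is at about (449.3, -384.2), yaw 0.435.

```bash
python3 -m creep '[{"rotation":[0,0,-0.09],"linear":[0.02,0.02,-0.05],"fingers":1},{"rotation":[0,0,-0.18],"linear":[0.04,0.03,-0.1],"fingers":1},{"rotation":[0,0,-0.27],"linear":[0.06,0.05,-0.15],"fingers":1},{"rotation":[0,0,-0.36],"linear":[0.08,0.07,-0.2],"fingers":1},{"rotation":[0,0,-0.45],"linear":[0.087,0.075,-0.25],"fingers":1},{"rotation":[0,0,-0.479],"linear":[0.087,0.075,-0.3],"fingers":1},{"rotation":[0,0,-0.479],"linear":[0.087,0.075,-0.36],"fingers":1},{"rotation":[0,0,-0.479],"linear":[0.087,0.075,-0.36],"fingers":1}]'
python3 -m creep '[{"rotation":[0,0,0],"linear":[0,0,-0.03],"fingers":1},{"rotation":[0,0,0],"linear":[0,0,-0.055],"fingers":1},{"rotation":[0,0,0],"linear":[0,0,-0.065],"fingers":1},{"rotation":[0,0,0],"linear":[0,0,-0.065],"fingers":0.3},{"rotation":[0,0,0],"linear":[0,0,-0.065],"fingers":-0.2},{"rotation":[0,0,0],"linear":[0,0,-0.065],"fingers":-0.2},{"rotation":[0,0,0],"linear":[0,0,-0.065],"fingers":-0.2},{"rotation":[0,0,0],"linear":[0,0,-0.065],"fingers":-0.2}]'
```

```text
time_s: 2.6
tool_pos: [518.8, -148.2, 45.3]
eef_rot: [3.141, 0.006, -0.372]
ft_force: [-0.3, 0.2, -0.1]
opening: 91.6
grasp_force: 0.0
time_s: 3.4
tool_pos: [521.6, -147.5, 16.5]
eef_rot: [-3.142, -0.001, -0.37]
ft_force: [-0.2, -0.6, -0.3]
opening: 53.9
grasp_force: 0.0
```

```bash
python3 -m creep '[{"rotation":[0,0,0],"linear":[0,0,0],"fingers":-0.3},{"rotation":[0,0,0],"linear":[0,0,0],"fingers":-0.3},{"rotation":[0,0,0],"linear":[0,0,0],"fingers":-0.3},{"rotation":[0,0,0],"linear":[0,0,0.05],"fingers":-0.3},{"rotation":[0,0,0],"linear":[0,0,0.14],"fingers":-0.3},{"rotation":[0,0,0],"linear":[0,0,0.23],"fingers":-0.3},{"rotation":[0,0,0],"linear":[0,0,0.32],"fingers":-0.3},{"rotation":[0,0,0],"linear":[0,0,0.4],"fingers":-0.3}]'
python3 -m creep '[{"rotation":[0,0,0],"linear":[0,0.08,0],"fingers":-0.3},{"rotation":[0,0,0],"linear":[0,0.16,0],"fingers":-0.3},{"rotation":[0,0,0],"linear":[0,0.24,0.02],"fingers":-0.3},{"rotation":[0,0,0],"linear":[0,0.32,0.04],"fingers":-0.3},{"rotation":[0,0,0],"linear":[0,0.40,0.06],"fingers":-0.3},{"rotation":[0,0,0],"linear":[0,0.47,0.08],"fingers":-0.3},{"rotation":[0,0,0],"linear":[0,0.47,0.08],"fingers":-0.3},{"rotation":[0,0,0],"linear":[0,0.47,0.08],"fingers":-0.3}]'
python3 - <<'E'
from h import *
im=env.grab_frame('wrist');c=env.get_calibration('wrist');cv2.imwrite('pics/w3.png',im[:,:,::-1])
print(env.state()['tool_pos'],env.state()['eef_rot'],proj(c,[613,129,132]))
E
```

```text
time_s: 4.2
tool_pos: [521.2, -147.5, 218.2]
eef_rot: [-3.142, -0.001, -0.371]
ft_force: [1.2, -0.0, -0.8]
opening: 49.4
grasp_force: 30.0
time_s: 5.0
tool_pos: [521.1, 87.9, 255.9]
eef_rot: [3.141, 0.0, -0.369]
ft_force: [0.5, 0.2, -1.2]
opening: 49.4
grasp_force: 30.0
[520.97814515  87.13543105 255.59271712] [ 3.14078263e+00  5.40838472e-04 -3.69842026e-01] [[225.36849001 152.93334469]]
```

View pics/w3.png

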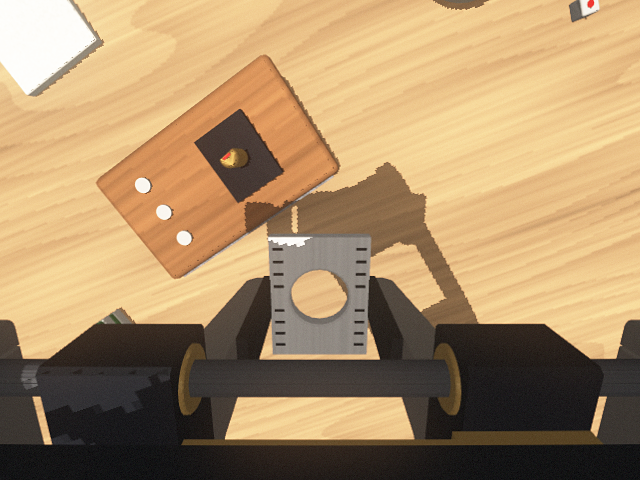

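The seat's corners are near (241,109), (284,171), (240,202) and (195,142). The brass tip is at about (234,157) with red on its left, at about (227,155). The plate is held squarely, with its hole at (319,293).

```bash
python3 - <<'E'
from h import *
np.set_printoptions(precision=2,suppress=True)
c=env.get_calibration('wrist');im=cv2.imread('pics/w3.png');st=env.state();T=st['tool_pos'];yaw=st['eef_rot'][2]
def cnt(m,o):
    k=max(cv2.findContours(m,cv2.RETR_EXTERNAL,cv2.CHAIN_APPROX_NONE)[0],key=cv2.contourArea).reshape(-1,2)
    return k+o
x0,y0=185,100
g=cv2.cvtColor(im[y0:210,x0:295],cv2.COLOR_BGR2HSV)
m=cv2.inRange(g,(0,0,0),(180,255,70)); m[95:,50:]=0 if False else m[95:,50:]
k=cnt(m,[x0,y0]); W=onz(c,k,95)[:,:2].astype('f4');r=cv2.minAreaRect(W);b=cv2.boxPoints(r)
print('seat',r);print(b, k.min(0),k.max(0))
red=cv2.inRange(g,(0,160,110),(6,255,255))|cv2.inRange(g,(172,160,80),(180,255,255))
bra=cv2.inRange(g,(8,60,60),(35,255,255));
hull=np.zeros_like(m);cv2.fillConvexPoly(hull,cv2.convexHull(k-[x0,y0]),255);hull=cv2.erode(hull,np.ones((5,5)))
for n,mm in(('red',red&hull),('brass',bra&hull)):
    ys,xs=np.nonzero(mm);p=np.c_[xs+x0,ys+y0];print(n,len(p),p.mean(0),p.min(0),p.max(0))
print('predicted tip px',proj(c,[*r[0],132]),'base',proj(c,[*r[0],95]))
# plate in hand
g=cv2.cvtColor(im[225:360,262:378],cv2.COLOR_BGR2HSV)
hole=cv2.HoughCircles(cv2.cvtColor(im[225:360,262:378],cv2.COLOR_BGR2GRAY),cv2.HOUGH_GRADIENT,1,100,param1=100,param2=15,minRadius=22,maxRadius=35)
print(hole); h=hole[0,0,:2]+[262,225]; P=onz(c,[h],T[2]-8.5)[0]; d=P[:2]-T[:2]
print('hole rel tool x,y', d@[np.cos(yaw),np.sin(yaw)],d@[np.sin(yaw),-np.cos(yaw)])
cv2.imwrite('pics/c3.png',cv2.resize(im[100:210,185:295],None,fx=5,fy=5,interpolation=cv2.INTER_NEAREST))
E
```

```text
seat ((608.0217895507812, 133.75119018554688), (62.98917007446289, 38.61166763305664), 12.750617980957031)
[[573.04 145.63]
 [581.56 107.97]
 [643.   121.87]
 [634.48 159.53]] [195 140] [270 201]
red 23 [226.26 156.09] [223 153] [229 159]
brass 1368 [234.2  166.62] [198 143] [267 198]
predicted tip px [[222.54 161.37]] base [[233.72 160.26]]
[[[56.5 71.5 27.5]]]
hole rel tool x,y 0.6038995614212463 -0.12799874020742086
```

View pics/c3.png

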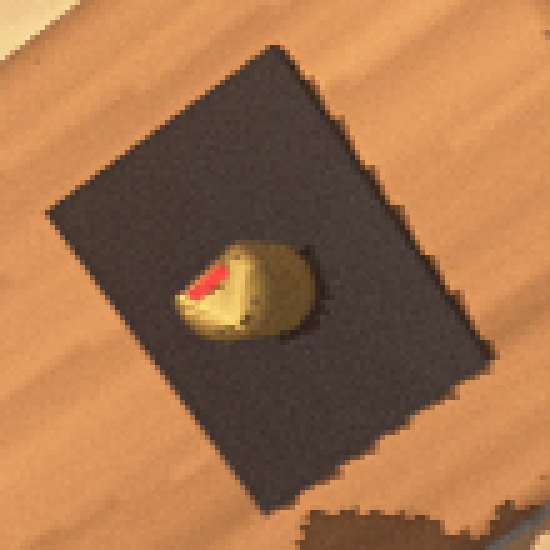

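The enlarged crop shows the full seat, with corners at full-image pixels (240,109.4), (283,170.4), (238.4,202.4) and (194.4,142.4). The red stripe runs from (223.6,159.4) to (230,153.6), and the flat faces up-left.

```bash
python3 - <<'E'
from h import *
np.set_printoptions(precision=2,suppress=True)
c=env.get_calibration('wrist');im=cv2.imread('pics/w3.png')
x0,y0=185,100;g=cv2.cvtColor(im[y0:210,x0:295],cv2.COLOR_BGR2HSV)
m=cv2.inRange(g,(0,0,0),(180,110,100));m=cv2.morphologyEx(m,cv2.MORPH_OPEN,np.ones((3,3)))
k=max(cv2.findContours(m,0,1)[0],key=cv2.contourArea).reshape(-1,2)+[x0,y0]
print(cv2.minAreaRect(onz(c,k,95)[:,:2].astype('f4')))
Q=onz(c,[(240,109.4),(283,170.4),(238.4,202.4),(194.4,142.4)],95)[:,:2];print(Q,Q.mean(0))
e=np.diff(np.r_[Q,Q[:1]],axis=0);print(np.linalg.norm(e,axis=1),np.degrees(np.arctan2(e[:,1],e[:,0])))
s=onz(c,[(223.6,159.4),(230,153.6)],132)[:,:2];v=s[1]-s[0];print('stripe',s,np.linalg.norm(v),'normal yaw',np.arctan2(v[1],v[0])+np.pi/2,np.arctan2(v[1],v[0])-np.pi/2)
ctr=Q.mean(0);print('tip px',proj(c,[*ctr,132]),'stripe off',s.mean(0)-ctr)
E
```

```text
((608.9742431640625, 128.3809356689453), (63.660980224609375, 49.80651092529297), 12.34992504119873)
[[644.44 111.14]
 [584.22  96.64]
 [572.59 145.39]
 [634.21 159.35]] [608.87 128.13]
[61.94 50.12 63.19 49.29] [-166.46  103.42   12.76  -78.02]
stripe [[609.08 132.35]
 [611.25 125.87]] 6.837348366994883 normal yaw 0.32290190625846105 -2.818690747331332
tip px [[228.64 157.63]] stripe off [1.29 0.98]
```

```bash
python3 -m creep '[{"rotation":[0,0,0.09],"linear":[0.04,0.02,0],"fingers":-0.3},{"rotation":[0,0,0.18],"linear":[0.09,0.04,0],"fingers":-0.3},{"rotation":[0,0,0.27],"linear":[0.13,0.06,-0.04],"fingers":-0.3},{"rotation":[0,0,0.34],"linear":[0.16,0.076,-0.08],"fingers":-0.3},{"rotation":[0,0,0.373],"linear":[0.174,0.082,-0.11],"fingers":-0.3},{"rotation":[0,0,0.373],"linear":[0.174,0.082,-0.13],"fingers":-0.3},{"rotation":[0,0,0.373],"linear":[0.174,0.082,-0.15],"fingers":-0.3},{"rotation":[0,0,0.373],"linear":[0.174,0.082,-0.15],"fingers":-0.3}]'
python3 - <<'E'
from h import *
c=env.get_calibration('wrist');im=env.grab_frame('wrist');cv2.imwrite('pics/w4.png',im[:,:,::-1])
print(env.state()['tool_pos'],env.state()['eef_rot'],proj(c,[609,128.4,132]),proj(c,[609,128.4,95]))
E
```

```text
time_s: 5.85
tool_pos: [607.1, 127.4, 179.6]
eef_rot: [3.142, 0.003, 0.213]
ft_force: [0.3, -0.8, -0.4]
opening: 49.5
grasp_force: 30.0
[607.65013014 127.69060627 180.67955798] [3.14151002e+00 1.29986157e-03 2.13533741e-01] [[318.16507212 268.53081981]] [[318.29830396 251.72770903]]
```

View pics/w4.png

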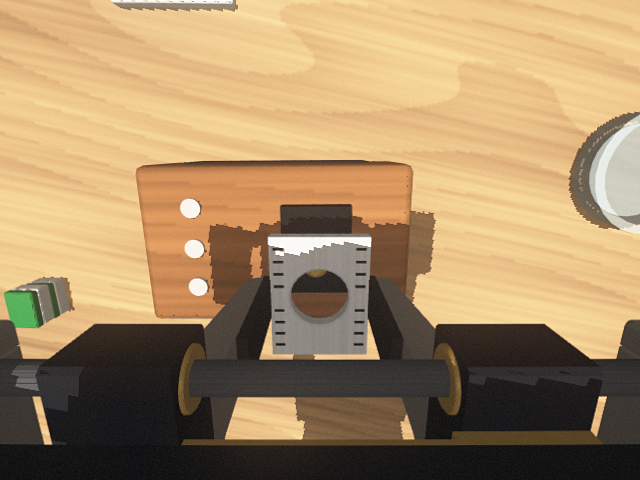

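The radio is square in view. The seat's far edge spans about x 281–352 at row 215, so its middle is near 316.5, while the plate's middle is near 319.5. The brass tip shows in the hole at (317,272). I'll measure the sideways offset.

```bash
python3 - <<'E'
from h import *
np.set_printoptions(precision=2,suppress=True)
c=env.get_calibration('wrist');im=cv2.imread('pics/w4.png');st=env.state();T,yaw=st['tool_pos'],st['eef_rot'][2]
u=np.array([np.cos(yaw),np.sin(yaw)]);w=np.array([-np.sin(yaw),np.cos(yaw)])
g=cv2.cvtColor(im,cv2.COLOR_BGR2HSV);m=cv2.inRange(g,(0,0,0),(180,110,85))
for r in (209,212,215,218):
    xs=np.nonzero(m[r,270:362])[0]+270; P=onz(c,[(xs.min()-.5,r),(xs.max()+.5,r)],95)[:,:2]-T[:2];print(r,xs.min(),xs.max(),(P@w),P@w@[.5,.5])
col=np.nonzero(m[190:240,316])[0]+190;P=onz(c,[(316,col.min()-.5)],95)[0,:2]-T[:2];print('far edge along x',P@u, '-32 =',P@u-32)
E
```

```text
209 281 350 [ 26.9  -21.85] 2.528781716060646
212 281 350 [ 26.96 -21.9 ] 2.533835370171591
215 281 351 [ 27.02 -22.64] 2.1890995246905796
218 281 351 [ 27.08 -22.7 ] 2.193424874500751
far edge along x 35.99692967755326 -32 = 3.9969296775532612
```

```bash
python3 -m creep '[{"rotation":[0,0,0],"linear":[0.003,0.0034,-0.03],"fingers":-0.3},{"rotation":[0,0,0],"linear":[0.003,0.0034,-0.06],"fingers":-0.3},{"rotation":[0,0,0],"linear":[0.003,0.0034,-0.08],"fingers":-0.3},{"rotation":[0,0,0],"linear":[0.003,0.0034,-0.1],"fingers":-0.3},{"rotation":[0,0,0],"linear":[0.003,0.0034,-0.115],"fingers":-0.3},{"rotation":[0,0,0],"linear":[0.003,0.0034,-0.12],"fingers":-0.3},{"rotation":[0,0,0],"linear":[0.003,0.0034,-0.12],"fingers":-0.3},{"rotation":[0,0,0],"linear":[0.003,0.0034,-0.12],"fingers":-0.3}]'
python3 - <<'E'
from h import *
np.set_printoptions(precision=2,suppress=True)
c=env.get_calibration('wrist');im=env.grab_frame('wrist')[:,:,::-1].copy();T=env.state()['tool_pos'];yaw=env.state()['eef_rot'][2]
print(T,proj(c,[*T[:2],132]))
cv2.imwrite('pics/w5.png',im)
cv2.imwrite('pics/c5.png',cv2.resize(im[200:350,220:420],None,fx=4,fy=4,interpolation=cv2.INTER_NEAREST))
E
```

```text
time_s: 6.7
tool_pos: [610.2, 130.3, 121.4]
eef_rot: [-3.142, -0.001, 0.215]
ft_force: [0.3, 0.2, -1.4]
opening: 49.3
grasp_force: 30.0
[610.26 130.3  121.58] [[319.08 314.23]]
```

View pics/c5.png

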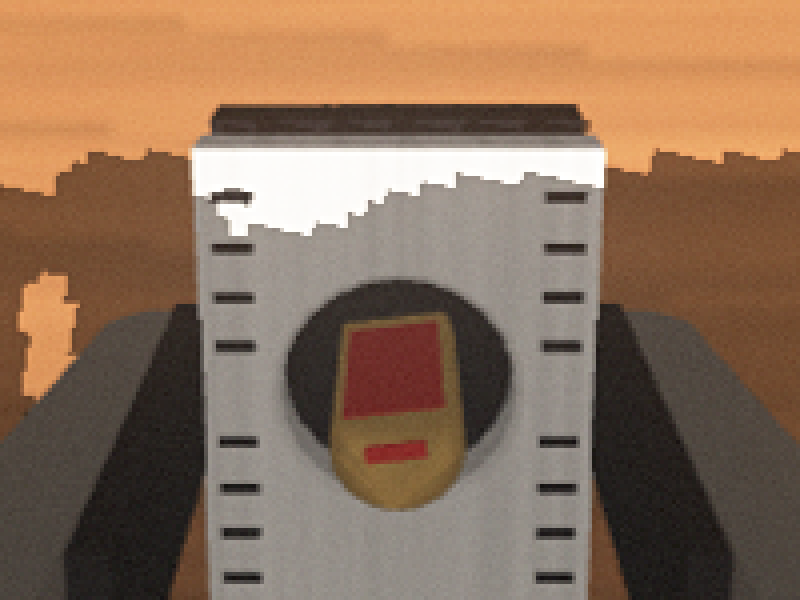

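The shaft is inside the hole. The seat's far edge spans crop x 212–587 and the plate's 193–604, so the two are centred on each other sideways. The shaft's red flat faces up in the image, and the stripe runs from full-image (311.2,314.2) to (326.8,311.8).

```bash
python3 - <<'E'
from h import *
np.set_printoptions(precision=2,suppress=True)
c=env.get_calibration('wrist');st=env.state();T,yaw=st['tool_pos'],st['eef_rot'][2]
u=np.array([np.cos(yaw),np.sin(yaw)]);w=np.array([-np.sin(yaw),np.cos(yaw)])
f=lambda px,z:[(onz(c,[px],z)[0,:2]-T[:2])@u,(onz(c,[px],z)[0,:2]-T[:2])@w]
print('seat edge z85',f((319,226.2),85),'if z95',f((319,226.2),95))
print('plate edge bottom',f((319,234),T[2]-16.5),'top',f((319,237),T[2]-8.5))
a,b=onz(c,[(311.2,314.2),(326.8,311.8)],132)[:,:2];v=a-b
print('stripe',f((319,313),132),np.linalg.norm(v),'yaw',np.arctan2(-v[0],v[1]),yaw)
# painted flat edges, crop corners
l=[(220+x/4,200+y/4) for x,y in((343,418),(444,408))]
E
```

```text
seat edge z85 [np.float64(31.00768033552004), np.float64(0.05796654076028068)] if z95 [np.float64(33.09475052592276), np.float64(0.054903021549649905)]
plate edge bottom [np.float64(31.170080445749125), np.float64(0.05089099620958242)] top [np.float64(31.537399689407827), np.float64(0.04814161197913154)]
stripe [np.float64(0.6065175007425506), np.float64(0.03437515182396681)] 7.1835097455281325 yaw 0.3818691985507097 0.21522449608569572
```

```bash
python3 -m creep '[{"rotation":[0,0,0],"linear":[0,0,-0.01],"fingers":-0.3},{"rotation":[0,0,0],"linear":[0,0,-0.016],"fingers":-0.3},{"rotation":[0,0,0],"linear":[0,0,-0.02],"fingers":-0.3},{"rotation":[0,0,0],"linear":[0,0,-0.02],"fingers":-0.3},{"rotation":[0,0,0],"linear":[0,0,-0.02],"fingers":-0.3},{"rotation":[0,0,0],"linear":[0,0,-0.02],"fingers":-0.3},{"rotation":[0,0,0],"linear":[0,0,-0.02],"fingers":-0.3},{"rotation":[0,0,0],"linear":[0,0,-0.02],"fingers":-0.3}]'
python3 -m creep '[{"rotation":[0,0,0],"linear":[0,0,0],"fingers":0.5},{"rotation":[0,0,0],"linear":[0,0,0],"fingers":0.5},{"rotation":[0,0,0],"linear":[0,0,0],"fingers":0.5},{"rotation":[0,0,0],"linear":[0,0,0],"fingers":0.5},{"rotation":[0,0,0],"linear":[0,0,0],"fingers":0.5},{"rotation":[0,0,0],"linear":[0,0,0.05],"fingers":0.5},{"rotation":[0,0,0],"linear":[0,0,0.14],"fingers":0.5},{"rotation":[0,0,0],"linear":[0,0,0.23],"fingers":0.5}]'
python3 - <<'E'
from h import *
im=env.grab_frame('wrist')[:,:,::-1].copy();cv2.imwrite('pics/w6.png',im)
print(env.state()['tool_pos'])
E
```

```text
time_s: 7.55
tool_pos: [609.8, 130.2, 111.4]
eef_rot: [3.142, 0.0, 0.215]
ft_force: [-2.5, -0.7, 5.4]
opening: 49.6
grasp_force: 30.0
time_s: 8.35
tool_pos: [609.2, 130.1, 226.7]
eef_rot: [-3.142, 0.002, 0.215]
ft_force: [0.7, 0.1, 0.2]
opening: 69.0
grasp_force: 0.0
[613.08809242 130.86226532 235.30784341]
```

View pics/w6.png

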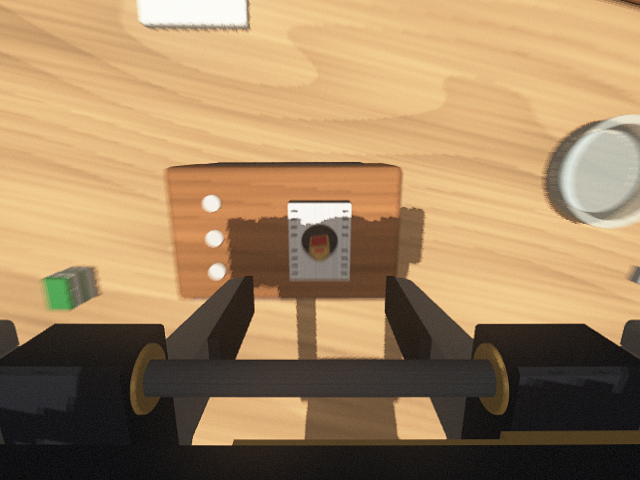

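The plate lies square on the seat at (320,241) with the shaft through its hole. Next is the knob.

```bash
python3 -m creep '[{"rotation":[0,0,0.02],"linear":[-0.04,-0.09,0],"fingers":0.5},{"rotation":[0,0,0.04],"linear":[-0.08,-0.18,0],"fingers":0.5},{"rotation":[0,0,0.06],"linear":[-0.12,-0.27,0],"fingers":0.5},{"rotation":[0,0,0.08],"linear":[-0.16,-0.36,0],"fingers":0.5},{"rotation":[0,0,0.1],"linear":[-0.2,-0.45,0],"fingers":0.2},{"rotation":[0,0,0.12],"linear":[-0.24,-0.54,0],"fingers":0},{"rotation":[0,0,0.14],"linear":[-0.28,-0.63,0],"fingers":0},{"rotation":[0,0,0.14],"linear":[-0.321,-0.72,0],"fingers":0}]'
python3 -m creep '[{"rotation":[0,0,0],"linear":[0,-0.09,0],"fingers":0},{"rotation":[0,0,0],"linear":[0,-0.18,-0.03],"fingers":0},{"rotation":[0,0,0],"linear":[0,-0.27,-0.08],"fingers":0},{"rotation":[0,0,0],"linear":[0,-0.308,-0.14],"fingers":0},{"rotation":[0,0,0],"linear":[0,-0.308,-0.2],"fingers":0},{"rotation":[0,0,0],"linear":[0,-0.308,-0.26],"fingers":0},{"rotation":[0,0,0],"linear":[0,-0.308,-0.26],"fingers":0},{"rotation":[0,0,0],"linear":[0,-0.308,-0.26],"fingers":0}]'
python3 - <<'E'
from h import *
np.set_printoptions(precision=2,suppress=True)
c=env.get_calibration('wrist');im=env.grab_frame('wrist')[:,:,::-1].copy();st=env.state();T,yaw=st['tool_pos'],st['eef_rot'][2]
cv2.imwrite('pics/c7.png',cv2.resize(im[200:350,220:420],None,fx=4,fy=4,interpolation=cv2.INTER_NEAREST))
cv2.imwrite('pics/w7.png',im);print(T,yaw,proj(c,[*T[:2],38]))
E
```

```text
time_s: 9.2
tool_pos: [448.4, -231.5, 226.2]
eef_rot: [3.141, -0.001, 0.436]
ft_force: [0.9, -0.1, 0.1]
opening: 45.8
grasp_force: 0.0
time_s: 10.0
tool_pos: [449.3, -383.7, 96.2]
eef_rot: [-3.141, 0.0, 0.435]
ft_force: [0.5, -0.6, 0.8]
opening: 45.5
grasp_force: 0.0
[ 450.01 -384.18   97.23] 0.43541058138251554 [[320.47 265.8 ]]
```

View pics/c7.png

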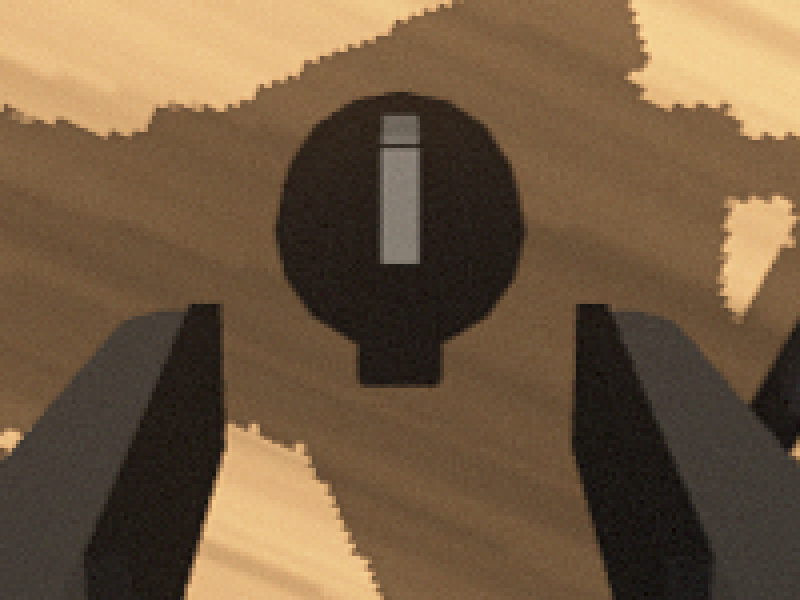

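The knob's line is exactly vertical in the image. The bar's middle is at about (320,266), where the tool axis projects to (320.5,265.8), so I can descend and grip.

```bash
python3 -m creep '[{"rotation":[0,0,0],"linear":[0,0,-0.05],"fingers":0},{"rotation":[0,0,0],"linear":[0,0,-0.1],"fingers":0},{"rotation":[0,0,0],"linear":[0,0,-0.12],"fingers":0},{"rotation":[0,0,0],"linear":[0,0,-0.1206],"fingers":0},{"rotation":[0,0,0],"linear":[0,0,-0.1206],"fingers":-0.9},{"rotation":[0,0,0],"linear":[0,0,-0.1206],"fingers":-0.9},{"rotation":[0,0,0],"linear":[0,0,-0.1206],"fingers":-0.9},{"rotation":[0,0,0],"linear":[0,0,-0.1206],"fingers":-0.9}]'
python3 -m creep '[{"rotation":[0,0,0],"linear":[0,0,0],"fingers":-0.9},{"rotation":[0,0,0],"linear":[0,0,0],"fingers":-0.9},{"rotation":[0,0,0],"linear":[0,0,0],"fingers":-0.9},{"rotation":[0,0,0],"linear":[0,0,0],"fingers":-0.9},{"rotation":[0,0,0],"linear":[0,0,0],"fingers":-0.9},{"rotation":[0,0,0],"linear":[0,0,0.05],"fingers":-0.9},{"rotation":[0,0,0],"linear":[0,0,0.13],"fingers":-0.9},{"rotation":[0,0,0],"linear":[0,0,0.22],"fingers":-0.9}]'
```

```text
time_s: 10.85
tool_pos: [449.7, -384.1, 36.5]
eef_rot: [3.141, -0.0, 0.435]
ft_force: [0.3, 0.2, -0.7]
opening: 16.1
grasp_force: 0.0
time_s: 11.65
tool_pos: [448.4, -383.0, 145.8]
eef_rot: [-3.139, 0.001, 0.435]
ft_force: [1.0, -1.1, -0.5]
opening: 13.5
grasp_force: 30.0
```

```bash
python3 -m creep '[{"rotation":[0,0,0],"linear":[0.03,0.08,0.05],"fingers":-0.9},{"rotation":[0,0,-0.01],"linear":[0.07,0.17,0.09],"fingers":-0.9},{"rotation":[0,0,-0.02],"linear":[0.11,0.26,0.12],"fingers":-0.9},{"rotation":[0,0,-0.03],"linear":[0.15,0.35,0.14],"fingers":-0.9},{"rotation":[0,0,-0.041],"linear":[0.19,0.44,0.14],"fingers":-0.9},{"rotation":[0,0,-0.041],"linear":[0.23,0.53,0.14],"fingers":-0.9},{"rotation":[0,0,-0.041],"linear":[0.27,0.62,0.14],"fingers":-0.9},{"rotation":[0,0,-0.041],"linear":[0.3,0.7,0.14],"fingers":-0.9}]'
python3 -m creep '[{"rotation":[0,0,0],"linear":[0.01,0.09,0],"fingers":-0.9},{"rotation":[0,0,0],"linear":[0.02,0.18,0],"fingers":-0.9},{"rotation":[0,0,0],"linear":[0.021,0.26,0],"fingers":-0.9},{"rotation":[0,0,0],"linear":[0.021,0.31,0],"fingers":-0.9},{"rotation":[0,0,0],"linear":[0.021,0.328,0],"fingers":-0.9},{"rotation":[0,0,0],"linear":[0.021,0.328,-0.03],"fingers":-0.9},{"rotation":[0,0,0],"linear":[0.021,0.328,-0.05],"fingers":-0.9},{"rotation":[0,0,0],"linear":[0.021,0.328,-0.05],"fingers":-0.9}]'
python3 - <<'E'
from h import *
np.set_printoptions(precision=2,suppress=True)
c=env.get_calibration('wrist');im=env.grab_frame('wrist')[:,:,::-1].copy();st=env.state();T,yaw=st['tool_pos'],st['eef_rot'][2]
cv2.imwrite('pics/c8.png',cv2.resize(im[180:330,220:420],None,fx=4,fy=4,interpolation=cv2.INTER_NEAREST))
cv2.imwrite('pics/w8.png',im);print(T,yaw,proj(c,[[*T[:2],132],[*T[:2],103]]))
E
```

```text
time_s: 12.45
tool_pos: [600.0, -31.5, 215.8]
eef_rot: [3.142, -0.0, 0.371]
ft_force: [1.4, -0.1, -0.7]
opening: 13.7
grasp_force: 30.0
time_s: 13.25
tool_pos: [608.4, 128.5, 188.2]
eef_rot: [-3.141, 0.004, 0.369]
ft_force: [-1.5, 0.8, -0.1]
opening: 13.7
grasp_force: 30.0
[608.98 128.63 189.21] 0.36929045335590605 [[319.32 266.25]
 [319.32 253.33]]
```

View pics/c8.png

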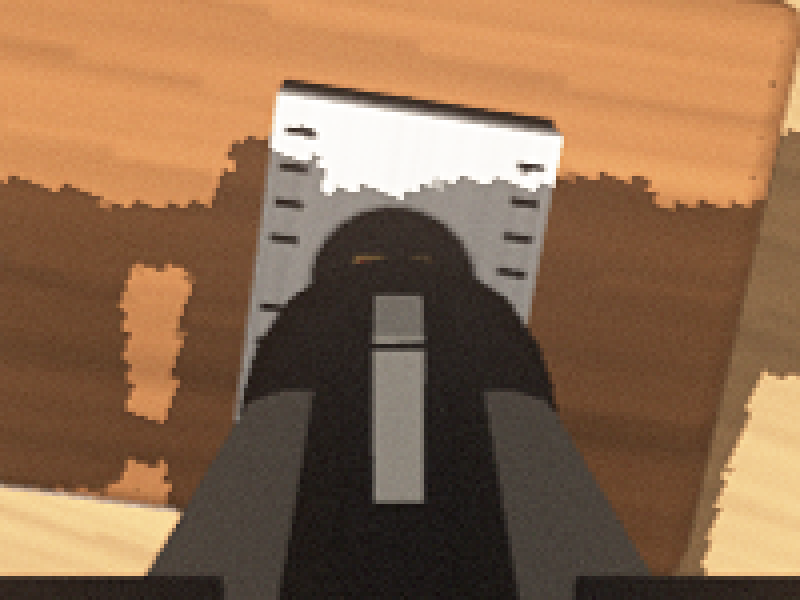

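The plate is unmoved and the white line points up in the image, the same way as the shaft's flat. The shaft's edge at (312–327,245) is almost parallel to it, so I'll descend onto the shaft.

```bash
python3 -m creep '[{"rotation":[0,0,0.012],"linear":[0.0005,0,-0.012],"fingers":-0.9},{"rotation":[0,0,0.012],"linear":[0.0005,0,-0.024],"fingers":-0.9},{"rotation":[0,0,0.012],"linear":[0.0005,0,-0.034],"fingers":-0.9},{"rotation":[0,0,0.012],"linear":[0.0005,0,-0.04],"fingers":-0.9},{"rotation":[0,0,0.012],"linear":[0.0005,0,-0.045],"fingers":-0.9},{"rotation":[0,0,0.012],"linear":[0.0005,0,-0.05],"fingers":-0.9},{"rotation":[0,0,0.012],"linear":[0.0005,0,-0.055],"fingers":-0.9},{"rotation":[0,0,0.012],"linear":[0.0005,0,-0.06],"fingers":-0.9}]'
```

```text
time_s: 14.1
tool_pos: [610.2, 130.2, 160.7]
eef_rot: [3.142, -0.0, 0.39]
ft_force: [0.5, 0.3, -0.3]
opening: 13.8
grasp_force: 30.0
```

```bash
python3 -m creep '[{"rotation":[0,0,0],"linear":[0,0,-0.004],"fingers":-0.9},{"rotation":[0,0,0],"linear":[0,0,-0.008],"fingers":-0.9},{"rotation":[0,0,0],"linear":[0,0,-0.012],"fingers":-0.9},{"rotation":[0,0,0],"linear":[0,0,-0.016],"fingers":-0.9},{"rotation":[0,0,0],"linear":[0,0,-0.018],"fingers":-0.9},{"rotation":[0,0,0],"linear":[0,0,-0.018],"fingers":-0.9},{"rotation":[0,0,0],"linear":[0,0,-0.018],"fingers":-0.9},{"rotation":[0,0,0],"linear":[0,0,-0.018],"fingers":-0.9}]'
python3 -m creep '[{"rotation":[0,0,0],"linear":[0,0,-0.003],"fingers":-0.9},{"rotation":[0,0,0],"linear":[0,0,-0.006],"fingers":-0.9},{"rotation":[0,0,0],"linear":[0,0,-0.008],"fingers":-0.9},{"rotation":[0,0,0],"linear":[0,0,-0.010],"fingers":-0.9},{"rotation":[0,0,0],"linear":[0,0,-0.012],"fingers":-0.9},{"rotation":[0,0,0],"linear":[0,0,-0.014],"fingers":-0.9},{"rotation":[0,0,0],"linear":[0,0,-0.014],"fingers":-0.9},{"rotation":[0,0,0],"linear":[0,0,-0.014],"fingers":-0.9}]'
```

```text
time_s: 14.9
tool_pos: [610.2, 130.2, 151.9]
eef_rot: [3.142, -0.0, 0.39]
ft_force: [-0.2, -0.0, -0.6]
opening: 13.7
grasp_force: 30.0
time_s: 15.7
tool_pos: [610.4, 130.2, 145.0]
eef_rot: [3.141, -0.001, 0.39]
ft_force: [-1.0, -0.4, 5.6]
opening: 13.7
grasp_force: 30.0
```

```bash
python3 -m creep '[{"rotation":[0,0,0],"linear":[0,0,-0.002],"fingers":-0.9},{"rotation":[0,0,0],"linear":[0,0,-0.004],"fingers":-0.9},{"rotation":[0,0,0],"linear":[0,0,-0.006],"fingers":-0.9},{"rotation":[0,0,0],"linear":[0,0,-0.006],"fingers":-0.9},{"rotation":[0,0,0],"linear":[0,0,-0.006],"fingers":-0.9},{"rotation":[0,0,0],"linear":[0,0,-0.006],"fingers":-0.9},{"rotation":[0,0,0],"linear":[0,0,-0.006],"fingers":-0.9},{"rotation":[0,0,0],"linear":[0,0,-0.006],"fingers":-0.9}]'
```

```text
time_s: 16.5
tool_pos: [610.3, 130.3, 142.3]
eef_rot: [3.141, -0.001, 0.39]
ft_force: [-1.5, -0.2, 7.8]
opening: 13.6
grasp_force: 30.0
```

```bash
python3 -m creep '[{"rotation":[0,0,0],"linear":[0,0,-0.001],"fingers":-0.9},{"rotation":[0,0,0],"linear":[0,0,-0.002],"fingers":-0.9},{"rotation":[0,0,0],"linear":[0,0,-0.002],"fingers":-0.9},{"rotation":[0,0,0],"linear":[0,0,-0.002],"fingers":-0.9},{"rotation":[0,0,0],"linear":[0,0,-0.002],"fingers":-0.9},{"rotation":[0,0,0],"linear":[0,0,-0.002],"fingers":-0.9},{"rotation":[0,0,0],"linear":[0,0,-0.002],"fingers":-0.9},{"rotation":[0,0,0],"linear":[0,0,-0.002],"fingers":-0.9}]'
```

```text
time_s: 17.3
tool_pos: [610.4, 130.3, 142.2]
eef_rot: [3.141, -0.001, 0.39]
ft_force: [-3.7, -0.4, 14.4]
opening: 13.5
grasp_force: 30.0
```

```bash
python3 -c "
from rig import env
print(env.hand_in())"
```

```text
the job is handed in; nothing more can be done
None
```

The plate is released on the seat, aligned to about 0.3 mm just before it was lowered, and the knob is home on the shaft, held fully down at a hard stop (about 14 N) at hand-in, 17.3 s on the clock; I viewed 11 pictures against your limit of 10, so I did not check the final pose by camera, and the hand-in returned no verdict.

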